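# Hang the serving board on its keeper peg

### The arm

A 6-joint arm with a two-finger parallel gripper is mounted at the origin on a cart in front of the work surface, level with it; the furniture and walls round the work are solid. World frame = base frame: x ahead of the robot, y to its left, z up, the work surface at z = 0. Lengths are in m, angles in rad, forces in N, time in s.
With the tool pointing down it reaches from about 0.3 to 0.775 m from the base axis. Payload 14.6 kg.
Tool frame: the origin (TCP) lies on the centre line of the jaws, within the pads' length; the fingertips stand 25 mm ahead of it and the grasp point (between the pads) lies 6 mm ahead of it; z points along the fingers, y is the line along which they close (so a half turn about z gives the same grasp; the last joint's range is limited). The gripper opens to 94 mm and grips with 3 to 60 N. Pads are 16 mm wide; open, the fingers measure 119 mm over their backs; the gripper's body (75 mm by 177 mm) begins 78 mm behind the grasp point.
Start: joints at [1.106, 0.3, 1.521, -0, 1.321, -0.067], TCP at [0.213, 0.507, 0.23] pointing down, gripper open.
Joint ranges: [-3.03, 3.03], [-0.79, 2.21], [0.23, 2.52], [-1.04, 4.18], [0, 3.07], [-2.55, 2.55]. Speed limits (rad/s): [2.22, 2.22, 2.57, 3.14, 3.14, 3.14].

### API

Orientations are given as a 3x3 rotation matrix whose columns are the frame's x, y, z axes.
In Python, from bench import r gives the robot as it stands. The module is installed in compiled form; this text tells all that it offers.
- The arm moves only by the tool move_arm, never from a script. Its argument "plan" is a list of rows, each an object of numbers: "hand": the closure, from 0 (fully open) to 1 (shut); "tx", "ty", "tz": the shift along the tool's x, y, z in m; "turn": the turn about the tool's z in rad. In form: [{"hand": .., "tx": .., "ty": .., "tz": .., "turn": ..}, ...]. A call has 1 to 5 rows; each row shifts and turns the commanded pose from where the row before left it, along the tool's axes as they then stand; what a row does not reach is not made up. A row lasts 1/8 s, in which the tool goes at most 62.5 mm and 10.7 degrees, less where a joint would pass 70% of its speed; a pose out of reach is approached as far as the arm can. A call is refused whole if a number of a shift passes 0.0625 or a number of a turn 0.188, either way. A call with a gripper value outside its range is refused whole. The fingers move at their own pace and stop on an object; "squeeze" is the grip in N (left out, the last holds). Time passes only in rows, so rows that do not move let the fingers close. It gives the time, the measured TCP pose, the force, the opening and the grip force at its end, in the units of the state.
- r.get_obs(): the state, without advancing time (a new reading comes with each control period).
- r.read_camera(name): name is "side" or "top" or "wrist"; returns a dict with "color" (400x640x3 uint8, red, green, blue), "fx", "fy", "cx", "cy" (pixels), "position" and "orientation" of the camera in the world. Camera axes: x right, y down, z forward; pixel columns grow to the right and rows downward; lengths in m; the calibration is good to about 2 mm. A picture is of the moment at which its call begins. There is no depth.
- r.job_done(): hands the job in; it is judged then, once.
The state is a dict: "clock": time; "joint_pos": joint angles; "joint_velocities": joint speeds; "tau": joint torques, N m; "tool_pos": TCP position; "ee_rot": TCP orientation; "ft_force": force on the tool from outside, world axes, zero at the start; "wrist_torque": the same for the moment, N m; "width": finger opening in m; "grasp_force": force on a finger pad.
Only numpy, scipy, OpenCV 4.12 (cv2) and the standard library are available. Lean on these libraries where they do the work, as an engineer would, in place of code of your own. Each camera call takes 0.05 s, during which the arm holds its last target. There are 200 camera calls.

### The job

Take the small serving board with the eye (round hole) out of the rack and hang it by that eye on the stand's peg: keeping it square to the peg, push it gently in, under the flap and against the sprung collar, until the flap drops behind it, and no further; then let go so that the collar holds the board against the flap. Leave the plain board and the other things where they are.

Things in the scene. Friction and masses are not known exactly. Their poses are not given: they have to be found in the camera images.
- board: Wooden board, 8 mm thick (x), 150 mm wide (y), 120 mm tall (z), 0.07 to 0.14 kg, upright in one of the rack's slots; faces alike. Origin: middle of its lower edge. Told from the plain board by the eye near its top edge. Pinch it across its 8 mm from above by the top edge, 40 to 50 mm left or right of the middle, clear of the peg; firmly (30 N or more), or it twists in the fingers.
- eye (a point): Centre of the board's eye, a 22 mm through hole 101 mm above the lower edge; about 8 mm of wood is left above it. Axes as the board's; the hole runs along x.
- plain_board: The same board without an eye, in the rack's other slot; stays there.
- rack: Fixed wooden rack with two slots, at x = -40 and +40 mm in its frame; the boards' faces look along its x axis. Origin under its middle; base 10 mm thick (the boards stand on it), slots 12 mm wide between rails that reach 38 mm high. Lift a board straight up 30 mm to free it. Carry it clear over the other board, whose top is at 130 mm.
- stand: Fixed hanging stand: base 12 mm thick (x -110 to +60, y +-65 mm), 30 mm square post. Origin on the worktop under the post; the peg points along its -x. The head (peg, flap, collar) is clamped up to 15 mm either way along x; where is not measured, so the end must be felt for. An overhead arm, 18 mm wide, tops out at z = 220. The board may press on the stand with at most 10 N.
- peg (a point): Nominal tip of the level, rounded 10 mm peg, 170 mm up, at x = -95 mm in the stand's frame; stand's axes: the board goes on along +x, its faces square to it (never pressed on the stop over 0.06 rad off). The real tip is up to 15 mm nearer or farther along x, with flap and collar; y and z are true. Enter with the eye's centre 0 to 4 mm below the peg's axis; hanging, it is 6 mm below.
- collar_face (a point): Nominal place of the free collar's face, x = -48 mm in the stand's frame (up to 15 mm off along x with the head). Collar: 26 mm disc on the peg, pushes back with 1 N at first, 3 N when 14.5 mm in, and there meets a hard stop; pushing on forces the board crooked. The flap falls when the collar is 9 to 12 mm in, 2.5 to 5 mm before the stop: push slowly and stop at about 5 N.
- flap (a joint): Angle (rad) of the keeper flap: 0 = down, tip just above the peg; grows to 0.95 as it is lifted. Steel, 13 mm wide, 39 mm long, hinged 35 mm above the peg's axis and 12 mm behind its tip; slopes down and inwards at 45 degrees, its end 40 mm behind the peg's tip. A board pushed in lifts it with 1 to 2 N, 0.25 to 0.6 rad; it falls by its weight once the board's outer face is past.
- collar (a joint): How far (m) the sprung collar is pushed in: 0 free, 0.0145 at its hard stop; about 0.003 once a board sits between it and the fallen flap.
- creamer: Bystander: red shaker, 51 mm wide, 124 mm tall.
- spice_a: Bystander: spice jar, 41 mm wide, 105 mm tall.
- spice_b: Bystander: spice jar, 41 mm wide, 105 mm tall.
- spoon_rest: Bystander: flat spoon rest, 96 x 200 x 23 mm.
- pod_a: Bystander: coffee pod, 51 mm wide, 45 mm tall.
- pod_b: Bystander: coffee pod, 51 mm wide, 45 mm tall.
Not all that is in view belongs to the job. Leave any yellow look-alike of the board alone.

How it is judged:
On the way, in this order (a step that is already met when the one before it is completed fails the run):
1. the board with the eye is lifted clear of the rack (height (world z) of board above 0.045 m), for 0.1 s.
2. its eye is on the peg and the board lifts the flap (value of joint flap above 0.15 rad and x of eye in the frame of stand above -0.085 m and y of eye in the frame of stand between -0.012 and 0.012 m and z of eye in the frame of stand between 0.158 and 0.182 m), for 0.1 s.
At the end, for the whole second after the job is handed in: The board hangs at rest by its eye on the peg (eye centre within 12 mm of the peg's axis sideways and 14 mm in height, upright within 0.3 rad), the flap is down (under 0.1 rad) in front of it, and the collar, pushed in by 1 to 8 mm, holds it against the flap (value of joint flap below 0.1 rad and value of joint collar between 0.001 and 0.008 m and x of eye in the frame of stand above -0.07 m and y of eye in the frame of stand between -0.012 and 0.012 m and z of eye in the frame of stand between 0.156 and 0.182 m and angle between board's own z axis and vertical below 0.3 rad and linear speed of board below 0.02 m/s and angular speed of board below 0.2 rad/s); the robot touches nothing.
It fails at once if the board presses on the stand with more than 10 N (contact force between board and stand above 10 N).
It fails at once if the board is pressed crooked against the collar's stop: more than 4 N with its faces over 0.06 rad off square to the peg (value of joint collar above 0.0135 m and contact force between board and stand above 4 N and angle between the x axis of board and the x axis of stand, either way round above 0.06 rad).
It fails at once if the arm or fingers press on the stand with more than 10 N (contact force between any of the arm, the fingers and stand above 10 N).
It fails at once if the plain board is taken out or moved by more than 30 mm (distance of plain_board from where it was at the start of the episode above 0.03 m).
It fails at once if a bystander is moved by more than 30 mm (distance of any of creamer, spice_a, spice_b, spoon_rest, pod_a, pod_b from where it was at the start of the episode above 0.03 m).
It also fails if it takes over 72 s, if anything falls off the work surface, if the arm or the gripper's body presses on something with over 40 N, if the wrist force passes 120 N, or if a joint passes its speed limit or range.

## Working session

There is one attempt and no reset: what is moved stays moved. The work goes in short steps, Python scripts to look and compute and a tool call to move; the robot and the scene stay as the last step left them, time stands still between calls to the robot, and variables do not carry over. Pictures are saved under pics/ and viewed, at most 10 in all, crops included, and the job is handed in when it is done.

Besides the shell and the picture viewer there is one more tool, called after ">>>" as name(argument=value, ...), one argument or row to a line, values as JSON. move_arm: Moves the arm, as the interface text tells. Its arguments: {"type":"object","properties":{"plan":{"type":"array","items":{"type":"object","properties":{"hand":{"type":"number"},"tx":{"type":"number"},"ty":{"type":"number"},"tz":{"type":"number"},"turn":{"type":"number"}}}},"squeeze":{"type":"number"}},"required":["plan"]}

```bash
mkdir -p pics; python3 - <<'E'
from bench import r
import cv2,numpy as np
np.set_printoptions(precision=4,suppress=True)
o=r.get_obs()
print(o['clock'],o['tool_pos'],o['ee_rot'],o['width'])
for n in('top','side'):
    c=r.read_camera(n); cv2.imwrite(f'pics/{n}0.png',c['color'][:,:,::-1])
    np.savez(n+'0.npz',**c)
    print(n,c['fx'],c['fy'],c['cx'],c['cy'],c['position'],c['orientation'])
E
```

```text
0.0 [0.2129 0.5068 0.2299] [[-0.9219  0.3874 -0.0005]
 [ 0.3874  0.9219 -0.0011]
 [ 0.0001 -0.0012 -1.    ]] 0.09379834276027474
top 477.03161995966303 477.03161995966303 324.8975489954844 199.1363451814611 [ 0.3022 -0.2141  1.2936] [[-0.1102 -0.9711  0.2119]
 [-0.9939  0.1082 -0.0209]
 [-0.0026 -0.2129 -0.9771]]
side 423.3158564819668 423.3158564819668 321.13554696724896 199.5565959522564 [ 0.0843 -1.1738  0.8723] [[ 0.9001 -0.2422  0.3621]
 [-0.4356 -0.5125  0.74  ]
 [ 0.0063 -0.8238 -0.5668]]
```

View pics/top0.png

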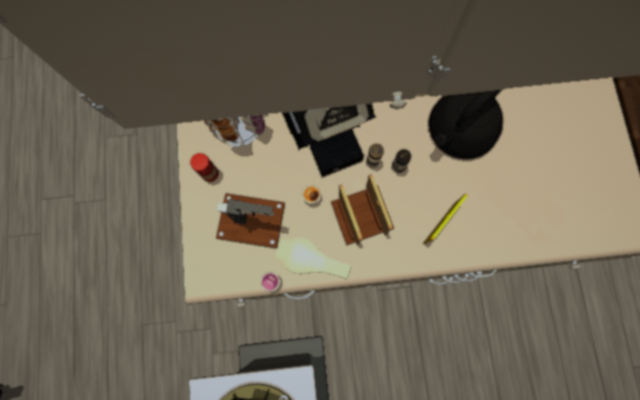

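View pics/side0.png

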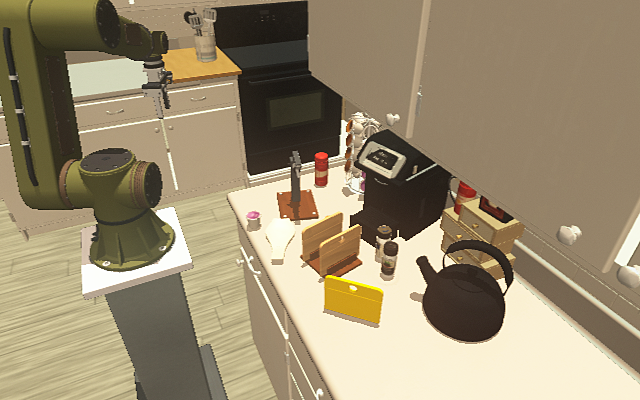

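The top view shows the stand's base at about (250,220), with its post near (237,213) and the arm reaching toward (272,211). The rack is at about (362,213). The yellow look-alike stands alone at (446,219). I'll zoom in on the boards and the stand.

```bash
python3 - <<'E'
import cv2,numpy as np
t=cv2.imread('pics/top0.png');s=cv2.imread('pics/side0.png')
a=cv2.resize(t[165:265,205:405],None,fx=4,fy=4,interpolation=cv2.INTER_CUBIC)
b=cv2.resize(s[145:295,265:375],None,fx=4,fy=4,interpolation=cv2.INTER_CUBIC)
cv2.imwrite('pics/ca.png',a);cv2.imwrite('pics/cb.png',b)
E
```

```text
(no output)
```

View pics/ca.png

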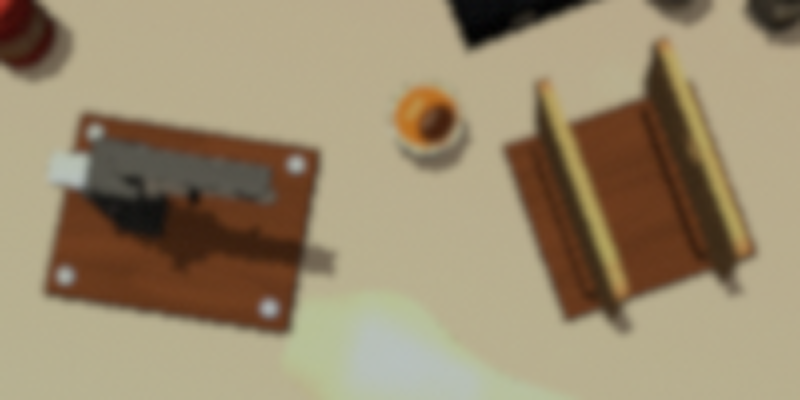

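View pics/cb.png

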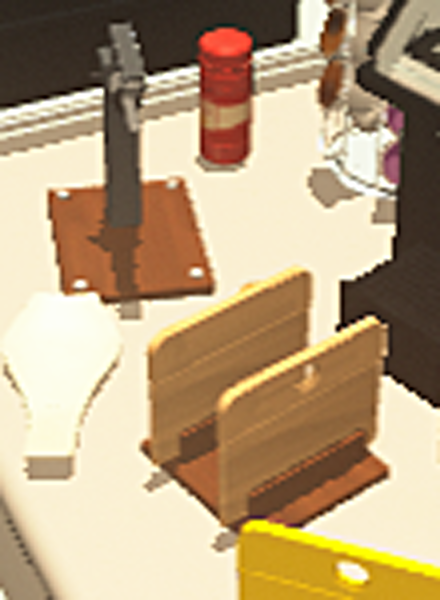

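The crops show that the right-hand board (the -y one) has the eye, at about (342,239) in the side view. The stand's peg points right in the top view, towards the rack. Next I'll cast rays.

```bash
cat > h.py <<'E'
import numpy as np,cv2
np.set_printoptions(precision=4,suppress=True)
def ray(c,px):
    px=np.atleast_2d(px).astype(float)
    d=np.c_[(px[:,0]-c['cx'])/c['fx'],(px[:,1]-c['cy'])/c['fy'],np.ones(len(px))]@c['orientation'].T
    return c['position'],d
def plane(c,px,z):
    p,d=ray(c,px); return p+d*((z-p[2])/d[:,2])[:,None]
def proj(c,P):
    q=(np.atleast_2d(P)-c['position'])@c['orientation']
    return np.c_[q[:,0]/q[:,2]*c['fx']+c['cx'],q[:,1]/q[:,2]*c['fy']+c['cy']]
def meet(c1,p1,c2,p2):
    o1,d1=ray(c1,p1);o2,d2=ray(c2,p2);d1=d1[0];d2=d2[0]
    s=np.linalg.lstsq(np.c_[d1,-d2],o2-o1,rcond=None)[0]
    a=o1+s[0]*d1;b=o2+s[1]*d2
    return (a+b)/2,np.linalg.norm(a-b)
E
python3 - <<'E'
from h import *
t=dict(np.load('top0.npz'));s=dict(np.load('side0.npz'))
C=lambda p:np.array(p)/4.+[205,165]-0.375
b=plane(t,C([(83,113),(320,150),(290,332),(45,293)]),0.012)
print('base',b,'side',np.linalg.norm(np.roll(b,-1,0)-b,axis=1))
ux=((b[0]-b[1])+(b[3]-b[2]));print('stand yaw',np.arctan2(ux[1],ux[0]))
u=ux/np.linalg.norm(ux);o=b.mean(0)+.025*u;print('stand origin',o)
arm=plane(t,C([(90,140),(272,165),(272,195),(90,192)]),0.22);print('arm top',arm)
rk=plane(t,C([(505,147),(690,82),(755,253),(568,320)]),.010)
print('rack',rk,rk.mean(0),np.linalg.norm(np.roll(rk,-1,0)-rk,axis=1))
# board top edges: light-wood mask
im=t['color'];hsv=cv2.cvtColor(im,cv2.COLOR_RGB2HSV)
for nm,e in(('eye',[(662,42),(747,250)]),('plain',[(545,82),(620,295)])):
    P=plane(t,C(e),.13);d=P[1]-P[0];print(nm,P,P.mean(0),np.linalg.norm(d),np.arctan2(d[1],d[0]))
print('eye side z=.111',plane(s,[(265+308/4,145+376/4)],.111))
cor=[(265+219/4,145+395/4),(265+385/4,145+322/4)]
print('side top corners',plane(s,cor,.13))
E
```

```text
base [[ 0.6282  0.0294  0.012 ]
 [ 0.5841 -0.1307  0.012 ]
 [ 0.4617 -0.0991  0.012 ]
 [ 0.5063  0.0632  0.012 ]] side [0.1661 0.1264 0.1683 0.1265]
stand yaw 1.3023388706591166
stand origin [ 0.5517 -0.0102  0.012 ]
arm top [[ 0.5589 -0.0131  0.22  ]
 [ 0.5326 -0.116   0.22  ]
 [ 0.5151 -0.1145  0.22  ]
 [ 0.5284 -0.011   0.22  ]]
rack [[ 0.5725 -0.2573  0.01  ]
 [ 0.6041 -0.3898  0.01  ]
 [ 0.4805 -0.4177  0.01  ]
 [ 0.4493 -0.286   0.01  ]] [ 0.5266 -0.3377  0.01  ] [0.1363 0.1266 0.1354 0.1265]
eye [[ 0.6036 -0.3593  0.13  ]
 [ 0.4663 -0.3941  0.13  ]] [ 0.5349 -0.3767  0.13  ] 0.14163216674857776 -2.893667676016155
plain [[ 0.5859 -0.2829  0.13  ]
 [ 0.4473 -0.3128  0.13  ]] [ 0.5166 -0.2979  0.13  ] 0.1418651326570842 -2.9291252218957147
eye side z=.111 [[ 0.5386 -0.38    0.111 ]]
side top corners [[ 0.4639 -0.3916  0.13  ]
 [ 0.6049 -0.3706  0.13  ]]
```

```bash
cat >> h.py <<'E'
import json
def psi(o): R=o['ee_rot'];return np.arctan2(R[1,1],R[0,1])
def plan(p0,y0,p1,dturn,n,hand):
    """rows to go from p0 (tool y yaw y0) by straight line to p1, turning dturn about tool z"""
    d=(np.array(p1)-p0)/n;y=y0;rows=[]
    for k in range(n):
        X=np.array([-np.sin(y),np.cos(y)]);Y=np.array([np.cos(y),np.sin(y)])
        rows.append(dict(hand=hand,tx=round(d[:2]@X,4),ty=round(d[:2]@Y,4),tz=round(-d[2],4),turn=round(dturn/n,4)));y-=dturn/n
    for i in range(0,n,5): print(json.dumps(rows[i:i+5]))
E
python3 - <<'E'
from h import *
from bench import r
o=r.get_obs();plan(o['tool_pos'],psi(o),[.491,-.387,.23],psi(o)+1.336,17,0.5)
E
```

```text
[{"hand": 0.5, "tx": -0.0354, "ty": -0.0421, "tz": -0.0, "turn": 0.1476}, {"hand": 0.5, "tx": -0.0413, "ty": -0.0365, "tz": -0.0, "turn": 0.1476}, {"hand": 0.5, "tx": -0.0462, "ty": -0.03, "tz": -0.0, "turn": 0.1476}, {"hand": 0.5, "tx": -0.0501, "ty": -0.0229, "tz": -0.0, "turn": 0.1476}, {"hand": 0.5, "tx": -0.0529, "ty": -0.0153, "tz": -0.0, "turn": 0.1476}]
[{"hand": 0.5, "tx": -0.0546, "ty": -0.0073, "tz": -0.0, "turn": 0.1476}, {"hand": 0.5, "tx": -0.0551, "ty": 0.0008, "tz": -0.0, "turn": 0.1476}, {"hand": 0.5, "tx": -0.0543, "ty": 0.0089, "tz": -0.0, "turn": 0.1476}, {"hand": 0.5, "tx": -0.0525, "ty": 0.0168, "tz": -0.0, "turn": 0.1476}, {"hand": 0.5, "tx": -0.0494, "ty": 0.0243, "tz": -0.0, "turn": 0.1476}]
[{"hand": 0.5, "tx": -0.0453, "ty": 0.0313, "tz": -0.0, "turn": 0.1476}, {"hand": 0.5, "tx": -0.0402, "ty": 0.0376, "tz": -0.0, "turn": 0.1476}, {"hand": 0.5, "tx": -0.0342, "ty": 0.0431, "tz": -0.0, "turn": 0.1476}, {"hand": 0.5, "tx": -0.0275, "ty": 0.0477, "tz": -0.0, "turn": 0.1476}, {"hand": 0.5, "tx": -0.0202, "ty": 0.0512, "tz": -0.0, "turn": 0.1476}]
[{"hand": 0.5, "tx": -0.0125, "ty": 0.0536, "tz": -0.0, "turn": 0.1476}, {"hand": 0.5, "tx": -0.0044, "ty": 0.0549, "tz": -0.0, "turn": 0.1476}]
```

>>> move_arm(
  plan=[
    {"hand": 0.5,"tx": -0.035,"ty": -0.042,"tz": 0,"turn": 0.148},
    {"hand": 0.5,"tx": -0.041,"ty": -0.036,"tz": 0,"turn": 0.148},
    {"hand": 0.5,"tx": -0.046,"ty": -0.03,"tz": 0,"turn": 0.148},
    {"hand": 0.5,"tx": -0.05,"ty": -0.023,"tz": 0,"turn": 0.148},
    {"hand": 0.5,"tx": -0.053,"ty": -0.015,"tz": 0,"turn": 0.148},
  ],
  squeeze=50,
)

```text
clock: 0.72
tool_pos: [0.2943, 0.2434, 0.2304]
ee_rot: [[-0.416, 0.91, 0.0], [0.91, 0.416, -0.0], [-0.0, 0.0, -1.0]]
ft_force: [0.8, 0.6, -0.1]
width: 0.0486
grasp_force: 0.0
```

>>> move_arm(
  plan=[
    {"hand": 0.5,"tx": -0.055,"ty": -0.007,"tz": 0,"turn": 0.148},
    {"hand": 0.5,"tx": -0.055,"ty": 0.001,"tz": 0,"turn": 0.148},
    {"hand": 0.5,"tx": -0.054,"ty": 0.009,"tz": 0,"turn": 0.148},
    {"hand": 0.5,"tx": -0.052,"ty": 0.017,"tz": 0,"turn": 0.148},
    {"hand": 0.5,"tx": -0.049,"ty": 0.024,"tz": 0,"turn": 0.148},
  ],
)

```text
clock: 1.35
tool_pos: [0.3762, -0.0188, 0.2305]
ee_rot: [[0.307, 0.952, 0.0], [0.952, -0.307, 0.0], [0.0, 0.0, -1.0]]
ft_force: [0.5, 1.0, -0.5]
width: 0.0466
grasp_force: 0.0
```

>>> move_arm(
  plan=[
    {"hand": 0.5,"tx": -0.045,"ty": 0.031,"tz": 0,"turn": 0.148},
    {"hand": 0.5,"tx": -0.04,"ty": 0.038,"tz": 0,"turn": 0.148},
    {"hand": 0.5,"tx": -0.034,"ty": 0.043,"tz": 0,"turn": 0.148},
    {"hand": 0.5,"tx": -0.028,"ty": 0.048,"tz": 0,"turn": 0.148},
    {"hand": 0.5,"tx": -0.02,"ty": 0.051,"tz": 0,"turn": 0.148},
  ],
)

```text
clock: 1.98
tool_pos: [0.457, -0.2816, 0.2302]
ee_rot: [[0.868, 0.496, -0.0], [0.496, -0.868, 0.0], [-0.0, -0.0, -1.0]]
ft_force: [0.5, 0.3, 0.2]
width: 0.0472
grasp_force: 0.0
```

>>> move_arm(
  plan=[
    {"hand": 0.5,"tx": -0.012,"ty": 0.054,"tz": 0,"turn": 0.148},
    {"hand": 0.5,"tx": -0.004,"ty": 0.055,"tz": 0,"turn": 0.148},
    {"hand": 0.5},
    {"hand": 0.5},
  ],
)

```text
invalid input at $.plan[2]: expected keys hand, tx, ty, tz, turn
```

```bash
python3 - <<'E'
from h import *
from bench import r
o=r.get_obs();print(o['clock'],o['tool_pos'],psi(o),o['ee_rot'][:,2],o['joint_pos'],o['width'])
c=r.read_camera('wrist');np.savez('w1.npz',**c);cv2.imwrite('pics/w1.png',c['color'][:,:,::-1])
print(c['position'],c['orientation'],c['fx'])
E
```

```text
1.975 [ 0.457  -0.2816  0.2302] -1.0521222356484807 [-0.0003  0.0003 -1.    ] [-0.6206  0.2709  1.5588  0.0001  1.3122  0.4315] 0.047151927102898734
[ 0.5305 -0.2412  0.3845] [[ 0.4959 -0.8324 -0.2476]
 [-0.8684 -0.4749 -0.1425]
 [ 0.001   0.2857 -0.9583]] 275.876647459107
```

View pics/w1.png

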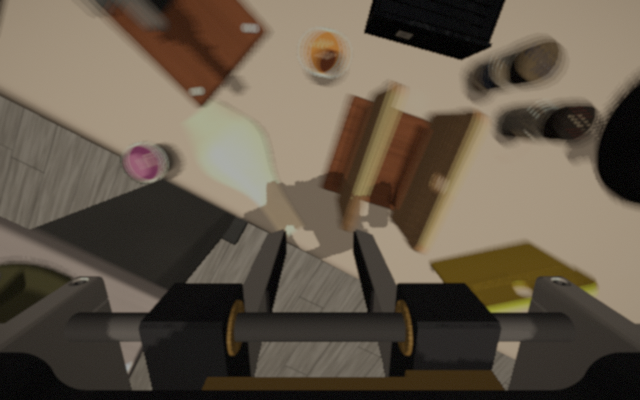

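The wrist view confirms the eye at about (438,182) in the right-hand board. I'll finish the approach.

>>> move_arm(
  plan=[
    {"hand": 0.5,"tx": -0.012,"ty": 0.054,"tz": 0,"turn": 0.148},
    {"hand": 0.5,"tx": -0.004,"ty": 0.055,"tz": 0,"turn": 0.136},
    {"hand": 0.5,"tx": 0,"ty": 0,"tz": 0.02,"turn": 0},
    {"hand": 0.5,"tx": 0,"ty": 0,"tz": 0,"turn": 0},
    {"hand": 0.5,"tx": 0,"ty": 0,"tz": 0,"turn": 0},
  ],
)

```text
clock: 2.65
tool_pos: [0.49, -0.3848, 0.2112]
ee_rot: [[0.971, 0.238, 0.0], [0.238, -0.971, -0.0], [0.0, 0.0, -1.0]]
ft_force: [0.1, 1.0, 0.3]
width: 0.047
grasp_force: 0.0
```

```bash
python3 - <<'E'
from h import *
from bench import r
o=r.get_obs();print(o['clock'],o['tool_pos'],psi(o),o['width'])
c=r.read_camera('wrist');np.savez('w2.npz',**c);cv2.imwrite('pics/w2.png',cv2.resize(c['color'][:,:,::-1],(800,500)))
E
```

```text
2.65 [ 0.49   -0.3848  0.2112] -1.3302726394058342 0.04701859456775443
```

View pics/w2.png

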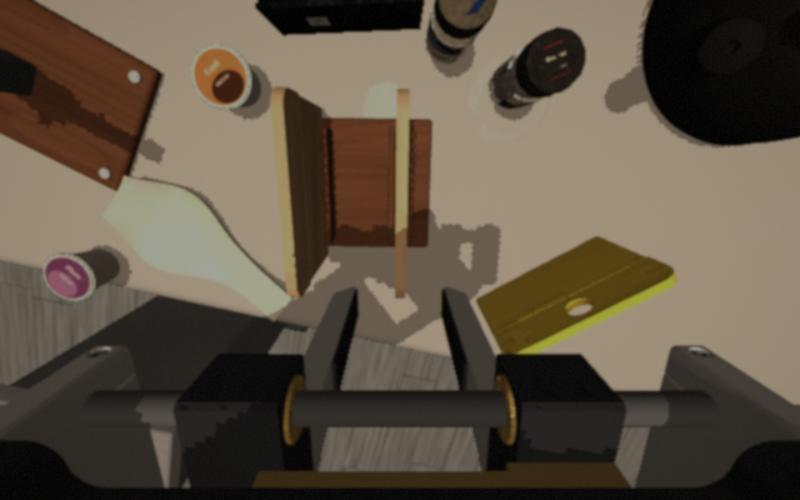

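The board's top edge runs from (403,90) to (400,297) in this view, centred between the fingers and parallel to them.

```bash
python3 - <<'E'
from h import *
from bench import r
o=r.get_obs();w=dict(np.load('w2.npz'))
P=plane(w,np.array([(403,89),(400.5,297)])*.8,.13)
d=P[0]-P[1];print(P,P.mean(0),np.linalg.norm(d),np.arctan2(d[1],d[0]),psi(o)+np.pi/2)
R=o['ee_rot'];print((P-o['tool_pos'])@R)
B=plane(w,np.array([(161,73),(120,190)])*.8,.012);print('stand corners',B,np.arctan2(*(B[0]-B[1])[1::-1]))
E
```

```text
[[ 0.6072 -0.3599  0.13  ]
 [ 0.4695 -0.3923  0.13  ]] [ 0.5384 -0.3761  0.13  ] 0.14142267109157317 0.23075423700437336 0.24056124898066966
[[ 0.1196  0.0036  0.0816]
 [-0.0218  0.0023  0.0815]]
stand corners [[ 0.5844 -0.136   0.012 ]
 [ 0.4651 -0.1007  0.012 ]] -0.2873477608900218
```

>>> move_arm(
  plan=[
    {"hand": 0.5,"tx": 0.004,"ty": 0.003,"tz": 0.03,"turn": 0.01},
    {"hand": 0.5,"tx": 0,"ty": 0,"tz": 0.035,"turn": 0},
    {"hand": 0.5,"tx": 0,"ty": 0,"tz": 0.022,"turn": 0},
    {"hand": 0.5,"tx": 0,"ty": 0,"tz": 0,"turn": 0},
    {"hand": 1,"tx": 0,"ty": 0,"tz": 0,"turn": 0},
  ],
  squeeze=55,
)

```text
clock: 3.32
tool_pos: [0.495, -0.3874, 0.1252]
ee_rot: [[0.974, 0.228, 0.002], [0.228, -0.974, -0.001], [0.001, 0.002, -1.0]]
ft_force: [0.9, 0.8, 0.6]
width: 0.0399
grasp_force: 0.0
```

>>> move_arm(
  plan=[
    {"hand": 1,"tx": 0,"ty": 0,"tz": 0,"turn": 0},
    {"hand": 1,"tx": 0,"ty": 0,"tz": 0,"turn": 0},
    {"hand": 1,"tx": 0,"ty": 0,"tz": 0,"turn": 0},
    {"hand": 1,"tx": 0,"ty": 0,"tz": 0,"turn": 0},
  ],
)

```text
clock: 3.82
tool_pos: [0.4944, -0.3868, 0.1236]
ee_rot: [[0.974, 0.228, -0.0], [0.228, -0.974, 0.001], [-0.0, -0.001, -1.0]]
ft_force: [-1.0, 2.9, 2.8]
width: 0.0075
grasp_force: 55.0
```

>>> move_arm(
  plan=[
    {"hand": 1,"tx": 0,"ty": 0,"tz": -0.02,"turn": 0},
    {"hand": 1,"tx": 0,"ty": 0,"tz": -0.03,"turn": 0},
    {"hand": 1,"tx": 0,"ty": 0,"tz": -0.035,"turn": 0},
    {"hand": 1,"tx": 0,"ty": 0,"tz": -0.04,"turn": 0},
    {"hand": 1,"tx": 0,"ty": 0,"tz": -0.03,"turn": 0},
  ],
)

```text
clock: 4.45
tool_pos: [0.4945, -0.3873, 0.2802]
ee_rot: [[0.974, 0.228, 0.001], [0.228, -0.974, -0.001], [0.001, 0.001, -1.0]]
ft_force: [0.2, 0.3, -1.5]
width: 0.0078
grasp_force: 55.0
```

```bash
python3 - <<'E'
from h import *
from bench import r
o=r.get_obs();print(o['clock'],o['tool_pos'],psi(o),o['width'],o['ft_force'],o['wrist_torque'],o['joint_pos'])
y=1.295;u=np.array([np.cos(y),np.sin(y)]);O=np.array([.5517,-.0102])
# pre-insertion: eye 165 mm before stand origin; tool x = board width dir, yaw y-pi/2
X=np.array([np.cos(y-np.pi/2),np.sin(y-np.pi/2)])
t=O-.165*u-.045*X;print(t)
plan(o['tool_pos'],psi(o),[*t,.279],psi(o)-(y-np.pi),6,1)
E
```

```text
4.45 [ 0.4945 -0.3873  0.2802] -1.3410461596487027 0.007787033388555127 [ 0.2173  0.2772 -1.5454] [-0.0406  0.2227 -0.0106] [-0.7226  0.4489  1.2041 -0.0002  1.4873  0.6185]
[ 0.4635 -0.1567]
[{"hand": 1, "tx": 0.0037, "ty": -0.0386, "tz": 0.0002, "turn": 0.0843}, {"hand": 1, "tx": 0.0005, "ty": -0.0388, "tz": 0.0002, "turn": 0.0843}, {"hand": 1, "tx": -0.0028, "ty": -0.0387, "tz": 0.0002, "turn": 0.0843}, {"hand": 1, "tx": -0.0061, "ty": -0.0383, "tz": 0.0002, "turn": 0.0843}, {"hand": 1, "tx": -0.0093, "ty": -0.0377, "tz": 0.0002, "turn": 0.0843}]
[{"hand": 1, "tx": -0.0124, "ty": -0.0367, "tz": 0.0002, "turn": 0.0843}]
```

>>> move_arm(
  plan=[
    {"hand": 1,"tx": 0.004,"ty": -0.0385,"tz": 0,"turn": 0.084},
    {"hand": 1,"tx": 0.0005,"ty": -0.039,"tz": 0,"turn": 0.084},
    {"hand": 1,"tx": -0.003,"ty": -0.0385,"tz": 0,"turn": 0.084},
    {"hand": 1,"tx": -0.006,"ty": -0.038,"tz": 0,"turn": 0.084},
    {"hand": 1,"tx": -0.009,"ty": -0.038,"tz": 0,"turn": 0.084},
  ],
)

```text
clock: 5.08
tool_pos: [0.4687, -0.1939, 0.2784]
ee_rot: [[0.981, -0.192, 0.0], [-0.192, -0.981, -0.0], [0.0, 0.0, -1.0]]
ft_force: [-0.3, 0.0, -0.9]
width: 0.0077
grasp_force: 55.0
```

>>> move_arm(
  plan=[
    {"hand": 1,"tx": -0.012,"ty": -0.037,"tz": 0,"turn": 0.084},
    {"hand": 1,"tx": 0,"ty": 0,"tz": 0.04,"turn": 0},
    {"hand": 1,"tx": 0,"ty": 0,"tz": 0.03,"turn": 0},
    {"hand": 1,"tx": 0,"ty": 0,"tz": 0.01,"turn": 0},
    {"hand": 1,"tx": 0,"ty": 0,"tz": 0,"turn": 0},
  ],
)

```text
clock: 5.7
tool_pos: [0.4643, -0.1565, 0.1987]
ee_rot: [[0.963, -0.271, -0.0], [-0.271, -0.963, 0.0], [-0.0, 0.0, -1.0]]
ft_force: [0.6, -0.3, -0.4]
width: 0.008
grasp_force: 55.0
```

```bash
python3 - <<'E'
from h import *
from bench import r
o=r.get_obs();print(o['clock'],o['tool_pos'],psi(o),o['width'],o['ft_force'],o['wrist_torque'])
for n in('wrist','side','top'):
    c=r.read_camera(n);np.savez(n+'3.npz',**c);cv2.imwrite(f'pics/{n}3.png',c['color'][:,:,::-1])
w=cv2.imread('pics/wrist3.png');s=cv2.imread('pics/side3.png')
a=cv2.resize(w[:230],(720,259),interpolation=cv2.INTER_CUBIC)
b=cv2.resize(s[140:225,230:410],(720,340),interpolation=cv2.INTER_CUBIC)
cv2.imwrite('pics/m3.png',np.vstack([a,b]))
E
```

```text
5.7 [ 0.4643 -0.1565  0.1987] -1.8451206721303355 0.00796376821574934 [ 0.5972 -0.2633 -0.3872] [-0.0108  0.1347 -0.0024]
```

View pics/m3.png

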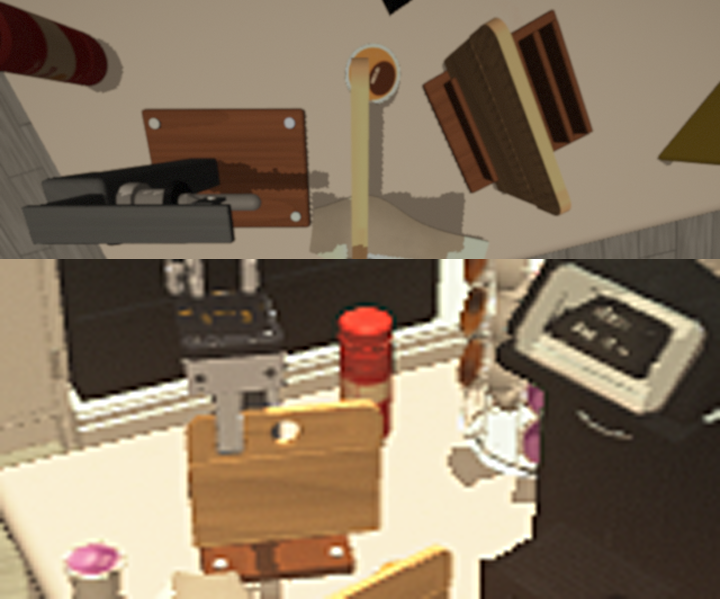

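The wrist view shows the peg with its tip at about (258,201), the stand base corners at (143,110), (304,109) and (310,226), and the board's top edge from (360,55) downwards. In the side view the eye is at about (285,172) of the lower panel, free of the fingers.

```bash
python3 - <<'E'
from h import *
from bench import r
o=r.get_obs();R=o['ee_rot'];p=o['tool_pos'];T=lambda P:(P-p)@R
w=dict(np.load('wrist3.npz'));s=dict(np.load('side3.npz'))
k=640/720
B=plane(w,np.array([(143,110),(304,109),(310,226)])*k,.012);b=T(B);print('base in tool',b)
print('yaw err of top edge',np.arctan2((b[0]-b[1])[0],-(b[0]-b[1])[1]),'right edge',np.arctan2((b[1]-b[2])[1],(b[1]-b[2])[0]))
print('lengths',np.linalg.norm(b[0]-b[1]),np.linalg.norm(b[1]-b[2]))
print('centreline x from top edge',b[0,0]-.065,b[1,0]-.065,' origin y from right edge',b[1,1]-.11)
print('peg tip,root',T(plane(w,np.array([(260,201.5),(205,200)])*k,.17)))
zt=p[2]-.0126+.019
print('board top far/near in tool',T(plane(w,np.array([(360,57),(358.5,250)])*k,zt)))
# eye from side view on board plane (tool y=0 +/-4mm)
o1,d=ray(s,[(230+285/4,140+172/4)]);d=d[0];n=R[:,1]
for off in(0,.004):
    e=o1+d*((p+off*n-o1)@n)/(d@n);print('eye',e,T(e))
E
```

```text
base in tool [[ 0.1071 -0.2223  0.1878]
 [ 0.1082 -0.0562  0.1878]
 [-0.0177 -0.0557  0.1876]]
yaw err of top edge -0.0061315631231235 right edge -0.004132369631039712
lengths 0.16608684447920155 0.12590092392350166
centreline x from top edge 0.042133544426117955 0.04315190997548228  origin y from right edge -0.16618172690058958
peg tip,root [[ 0.0451 -0.059   0.0297]
 [ 0.046  -0.0919  0.0297]]
board top far/near in tool [[ 0.1156  0.001  -0.0062]
 [ 0.0278  0.0003 -0.0064]]
eye [ 0.5082 -0.1689  0.1836] [ 0.0452 -0.      0.0161]
eye [ 0.5066 -0.1726  0.1862] [0.0447 0.004  0.0135]
```

>>> move_arm(
  plan=[
    {"hand": 1,"tx": 0,"ty": -0.005,"tz": 0.012,"turn": 0},
    {"hand": 1,"tx": 0,"ty": -0.015,"tz": 0.005,"turn": 0},
    {"hand": 1,"tx": 0,"ty": -0.02,"tz": 0,"turn": 0},
    {"hand": 1,"tx": 0,"ty": -0.005,"tz": 0,"turn": 0},
    {"hand": 1,"tx": 0,"ty": 0,"tz": 0,"turn": 0},
  ],
  squeeze=60,
)

```text
clock: 6.48
tool_pos: [0.4765, -0.1127, 0.1814]
ee_rot: [[0.963, -0.27, -0.0], [-0.27, -0.963, -0.0], [0.0, 0.0, -1.0]]
ft_force: [0.4, -0.1, -1.3]
width: 0.0076
grasp_force: 60.0
```

```bash
python3 - <<'E'
from h import *
from bench import r
for i in range(4):
    w=r.read_camera('wrist');o=r.get_obs();print(o['ee_rot'].T@o['ft_force'],o['ee_rot'].T@o['wrist_torque'])
R=o['ee_rot'];p=o['tool_pos'];print(p,psi(o),o['width'])
s=r.read_camera('side')
a=cv2.resize(w['color'][90:250,0:400,::-1],(750,300),interpolation=cv2.INTER_CUBIC)
b=cv2.resize(s['color'][140:215,250:400,::-1],(600,300),interpolation=cv2.INTER_CUBIC)
m=np.zeros((600,750,3),np.uint8);m[:300]=a;m[300:,:600]=b
cv2.imwrite('pics/m4.png',m);np.savez('w4.npz',**w)
E
```

```text
[-0.9106  0.5344  1.3689] [-0.0876 -0.1416 -0.0392]
[0.2354 0.2464 1.4338] [-0.0453 -0.206  -0.0266]
[0.7769 1.022  1.4704] [-0.0263 -0.1435 -0.0087]
[0.0411 0.6125 1.3881] [-0.0117 -0.1812  0.0139]
[ 0.4763 -0.1134  0.1815] -1.845510340806088 0.007669862423131759
```

View pics/m4.png

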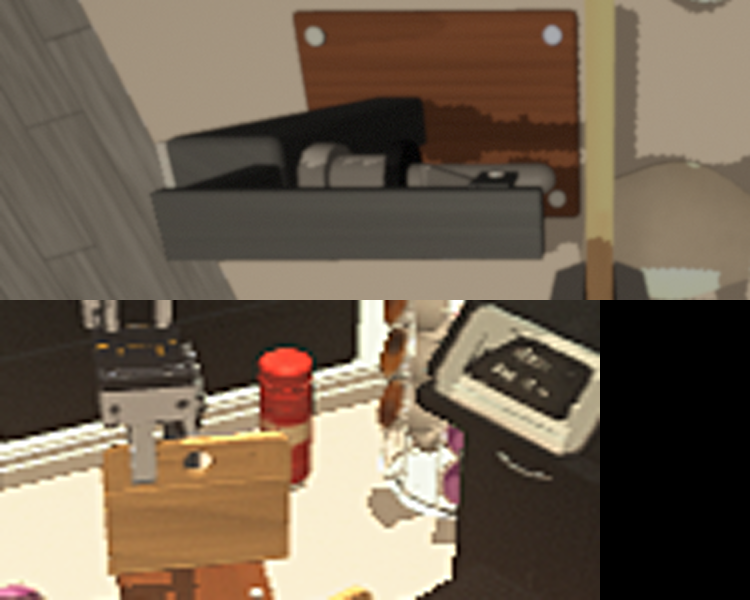

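The peg tip is at about (555,178) in the upper panel, just left of the board's edge at (598). In the side view the eye is still clear, with the dark peg tip showing inside it at (205,460).

```bash
python3 - <<'E'
from h import *
from bench import r
o=r.get_obs();R=o['ee_rot'];p=o['tool_pos'];w=dict(np.load('w4.npz'))
C=lambda q:np.array(q)/1.875+[0,90]
print((plane(w,C([(556,177),(420,174)]),.17)-p)@R)
print((plane(w,C([(543,190),(543,258),(155,190),(165,258)]),.22)-p)@R)
B=(plane(w,C([(294,12),(578,11),(580,216)]),.012)-p)@R;print(B)
E
```

```text
[[ 0.0459 -0.0134  0.0115]
 [ 0.0469 -0.058   0.0115]]
[[ 0.0545 -0.0123 -0.0385]
 [ 0.0376 -0.0128 -0.0385]
 [ 0.0545 -0.1019 -0.0386]
 [ 0.0376 -0.1036 -0.0386]]
[[ 0.1081 -0.1781  0.1694]
 [ 0.1088 -0.0114  0.1695]
 [-0.0174 -0.0115  0.1695]]
```

>>> move_arm(
  plan=[
    {"hand": 1,"tx": 0.001,"ty": -0.005,"tz": 0,"turn": 0},
    {"hand": 1,"tx": 0,"ty": -0.008,"tz": 0,"turn": 0},
    {"hand": 1,"tx": 0,"ty": -0.008,"tz": 0,"turn": 0},
    {"hand": 1,"tx": 0,"ty": -0.007,"tz": 0,"turn": 0},
    {"hand": 1,"tx": 0,"ty": 0,"tz": 0,"turn": 0},
  ],
)

```text
clock: 7.35
tool_pos: [0.4851, -0.0858, 0.1814]
ee_rot: [[0.963, -0.27, -0.0], [-0.27, -0.963, -0.0], [-0.0, 0.0, -1.0]]
ft_force: [-0.4, 0.1, -0.7]
width: 0.0074
grasp_force: 60.0
```

>>> move_arm(
  plan=[
    {"hand": 1,"tx": 0,"ty": -0.003,"tz": 0,"turn": 0},
    {"hand": 1,"tx": 0,"ty": -0.003,"tz": 0,"turn": 0},
    {"hand": 1,"tx": 0,"ty": -0.003,"tz": 0,"turn": 0},
    {"hand": 1,"tx": 0,"ty": -0.003,"tz": 0,"turn": 0},
    {"hand": 1,"tx": 0,"ty": 0,"tz": 0,"turn": 0},
  ],
)

```text
clock: 7.98
tool_pos: [0.4882, -0.0746, 0.1814]
ee_rot: [[0.963, -0.271, -0.0], [-0.271, -0.963, 0.0], [-0.0, -0.0, -1.0]]
ft_force: [-0.8, -0.5, -1.0]
width: 0.0072
grasp_force: 60.0
```

```bash
cat > st.py <<'E'
from h import *
from bench import r
F=[]
for i in range(4):
    w=r.read_camera('wrist');o=r.get_obs();F.append(np.r_[o['ee_rot'].T@o['ft_force'],o['ee_rot'].T@o['wrist_torque']])
print(np.mean(F,0),(o['tool_pos']-np.array([.4763,-.1134,.1815]))@o['ee_rot'],psi(o),o['clock'])
np.savez('wl.npz',**w)
E
python3 st.py
```

```text
[ 0.1536  0.4521  1.449   0.0208 -0.2241 -0.0023] [ 0.001  -0.0403  0.0001] -1.8451072733972151 8.175
```

>>> move_arm(
  plan=[
    {"hand": 1,"tx": 0,"ty": -0.003,"tz": 0,"turn": 0},
    {"hand": 1,"tx": 0,"ty": -0.003,"tz": 0,"turn": 0},
    {"hand": 1,"tx": 0,"ty": -0.003,"tz": 0,"turn": 0},
    {"hand": 1,"tx": 0,"ty": -0.003,"tz": 0,"turn": 0},
    {"hand": 1,"tx": 0,"ty": 0,"tz": 0,"turn": 0},
  ],
)

```text
clock: 8.8
tool_pos: [0.4915, -0.063, 0.1814]
ee_rot: [[0.963, -0.27, -0.0], [-0.27, -0.963, 0.0], [-0.0, -0.0, -1.0]]
ft_force: [0.7, 0.8, -1.4]
width: 0.0073
grasp_force: 60.0
```

```bash
python3 st.py; python3 - <<'E'
from h import *
from bench import r
w=np.load('wl.npz')['color'];s=r.read_camera('side')['color']
a=cv2.resize(w[90:250,0:400,::-1],(750,300),interpolation=cv2.INTER_CUBIC)
b=cv2.resize(s[140:215,250:400,::-1],(600,300),interpolation=cv2.INTER_CUBIC)
m=np.zeros((600,750,3),np.uint8);m[:300]=a;m[300:,:600]=b
cv2.imwrite('pics/m5.png',m)
E
```

```text
[ 0.4914 -0.2997  1.6936 -0.0222 -0.1971 -0.0076] [ 0.001  -0.0523  0.0001] -1.8450741295492266 9.0
```

View pics/m5.png

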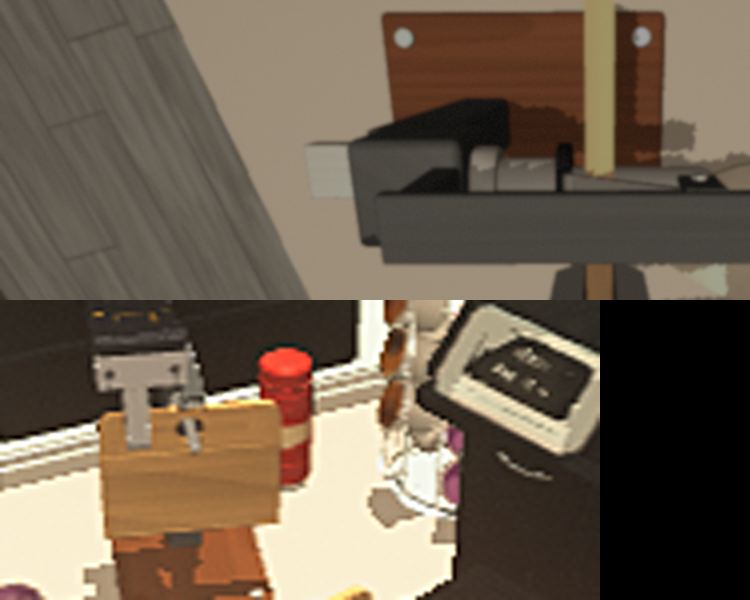

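The board is on the peg under the flap. The black collar disc's face is at about (571,160), some 4–5 mm ahead of the board.

>>> move_arm(
  plan=[
    {"hand": 1,"tx": 0,"ty": -0.002,"tz": 0,"turn": 0},
    {"hand": 1,"tx": 0,"ty": -0.002,"tz": 0,"turn": 0},
    {"hand": 1,"tx": 0,"ty": -0.002,"tz": 0,"turn": 0},
    {"hand": 1,"tx": 0,"ty": -0.002,"tz": 0,"turn": 0},
    {"hand": 1,"tx": 0,"ty": 0,"tz": 0,"turn": 0},
  ],
)

```text
clock: 9.68
tool_pos: [0.4936, -0.0554, 0.1815]
ee_rot: [[0.963, -0.271, -0.0], [-0.271, -0.963, -0.0], [-0.0, 0.0, -1.0]]
ft_force: [-0.4, -0.6, -1.3]
width: 0.0073
grasp_force: 60.0
```

```bash
python3 st.py
```

```text
[ 0.1857  1.2075  0.4396 -0.2151 -0.1486  0.0353] [ 0.001  -0.0603  0.    ] -1.8450616300680556 9.875
```

>>> move_arm(
  plan=[
    {"hand": 1,"tx": 0,"ty": -0.001,"tz": 0,"turn": 0},
    {"hand": 1,"tx": 0,"ty": -0.001,"tz": 0,"turn": 0},
    {"hand": 1,"tx": 0,"ty": -0.001,"tz": 0,"turn": 0},
    {"hand": 1,"tx": 0,"ty": 0,"tz": 0,"turn": 0},
  ],
)

```text
clock: 10.38
tool_pos: [0.4944, -0.0526, 0.1815]
ee_rot: [[0.963, -0.271, 0.0], [-0.271, -0.963, 0.0], [0.0, -0.0, -1.0]]
ft_force: [-0.8, -2.0, -0.7]
width: 0.0075
grasp_force: 60.0
```

```bash
python3 st.py
```

```text
[ 0.203   2.0396  0.4858 -0.3324 -0.1969  0.0584] [ 0.001  -0.0634  0.    ] -1.844986217839223 10.575
```

>>> move_arm(
  plan=[
    {"hand": 1,"tx": 0,"ty": -0.001,"tz": 0,"turn": 0},
    {"hand": 1,"tx": 0,"ty": -0.001,"tz": 0,"turn": 0},
    {"hand": 1,"tx": 0,"ty": 0,"tz": 0,"turn": 0},
  ],
)

```text
clock: 10.95
tool_pos: [0.495, -0.0507, 0.1815]
ee_rot: [[0.963, -0.271, 0.0], [-0.271, -0.963, -0.0], [0.0, 0.0, -1.0]]
ft_force: [-0.7, -2.0, -0.5]
width: 0.0078
grasp_force: 60.0
```

```bash
python3 st.py
```

```text
[-0.4227  2.048  -0.1309 -0.3607 -0.1983  0.0267] [ 0.001  -0.0654  0.    ] -1.84498166204871 11.15
```

>>> move_arm(
  plan=[
    {"hand": 1,"tx": 0,"ty": -0.001,"tz": 0,"turn": 0},
    {"hand": 1,"tx": 0,"ty": 0,"tz": 0,"turn": 0},
  ],
)

```text
clock: 11.4
tool_pos: [0.4952, -0.0497, 0.1814]
ee_rot: [[0.963, -0.271, -0.0], [-0.271, -0.963, -0.0], [-0.0, 0.0, -1.0]]
ft_force: [0.4, -2.3, -0.4]
width: 0.0075
grasp_force: 60.0
```

```bash
python3 st.py
```

```text
[-0.1936  2.0383 -0.144  -0.395  -0.2411  0.0437] [ 0.001  -0.0664  0.0001] -1.8449574451269775 11.6
```

>>> move_arm(
  plan=[
    {"hand": 1,"tx": 0,"ty": -0.001,"tz": 0,"turn": 0},
    {"hand": 1,"tx": 0,"ty": 0,"tz": 0,"turn": 0},
  ],
)

```text
clock: 11.85
tool_pos: [0.4955, -0.0488, 0.1814]
ee_rot: [[0.963, -0.271, -0.0], [-0.271, -0.963, -0.0], [-0.0, 0.0, -1.0]]
ft_force: [-0.8, -1.8, -0.0]
width: 0.0077
grasp_force: 60.0
```

```bash
python3 st.py; python3 - <<'E'
from h import *
from bench import r
w=np.load('wl.npz')['color'];s=r.read_camera('side')['color']
a=cv2.resize(w[150:210,180:400,::-1],(770,210),interpolation=cv2.INTER_CUBIC)
b=cv2.resize(s[140:190,260:340,::-1],(608,380),interpolation=cv2.INTER_CUBIC)
m=np.zeros((590,770,3),np.uint8);m[:210]=a;m[210:,:608]=b
cv2.imwrite('pics/m6.png',m)
E
```

```text
[-0.1723  2.5396  0.69   -0.4417 -0.2503  0.0503] [ 0.001  -0.0674  0.0001] -1.8449689270961627 12.05
```

View pics/m6.png

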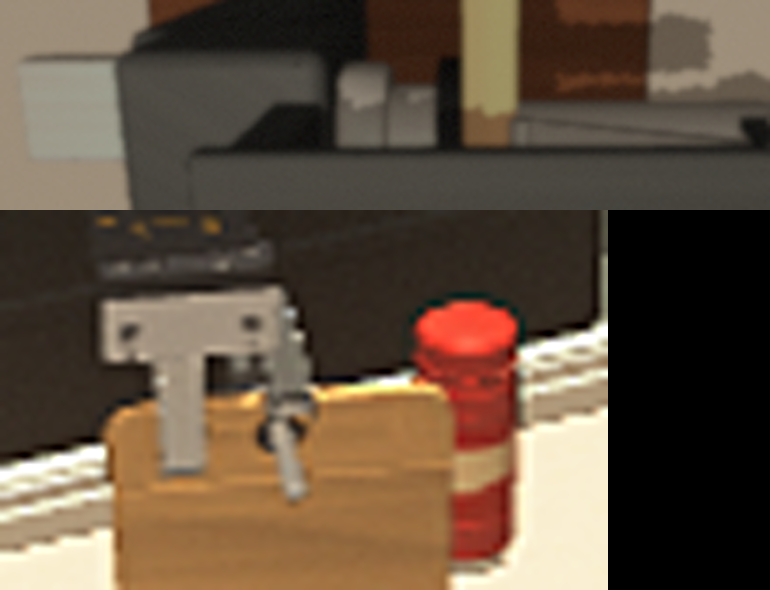

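The flap's end now sits at about (515,120), at the board's outer face, instead of across its top as before. So it seems to have dropped. I'll check by easing back until the flap catches the board.

>>> move_arm(
  plan=[
    {"hand": 1,"tx": 0,"ty": 0.002,"tz": 0,"turn": 0},
    {"hand": 1,"tx": 0,"ty": 0.002,"tz": 0,"turn": 0},
    {"hand": 1,"tx": 0,"ty": 0.0015,"tz": 0,"turn": 0},
    {"hand": 1,"tx": 0,"ty": 0,"tz": 0,"turn": 0},
  ],
)

```text
clock: 12.6
tool_pos: [0.4939, -0.0543, 0.1814]
ee_rot: [[0.963, -0.271, -0.0], [-0.271, -0.963, -0.0], [-0.0, 0.0, -1.0]]
ft_force: [-0.6, -1.8, -2.0]
width: 0.0075
grasp_force: 60.0
```

```bash
python3 st.py
```

```text
[-0.3198  2.1322  1.6473 -0.3548 -0.2667  0.0498] [ 0.001  -0.0619  0.0001] -1.8450157756037555 12.8
```

>>> move_arm(
  plan=[
    {"hand": 1,"tx": 0,"ty": 0.001,"tz": 0,"turn": 0},
    {"hand": 1,"tx": 0,"ty": 0,"tz": 0,"turn": 0},
  ],
)

```text
clock: 13.05
tool_pos: [0.4937, -0.0551, 0.1814]
ee_rot: [[0.963, -0.271, -0.0], [-0.271, -0.963, 0.0], [-0.0, -0.0, -1.0]]
ft_force: [-0.7, -0.9, -1.9]
width: 0.0072
grasp_force: 60.0
```

```bash
python3 st.py
```

```text
[-0.5108  1.4998  2.1131 -0.2588 -0.288   0.0552] [ 0.001  -0.0609  0.    ] -1.8449602620399677 13.25
```

>>> move_arm(
  plan=[
    {"hand": 1,"tx": 0,"ty": 0.0005,"tz": 0,"turn": 0},
    {"hand": 1,"tx": 0,"ty": 0.0005,"tz": 0,"turn": 0},
    {"hand": 1,"tx": 0,"ty": 0,"tz": 0,"turn": 0},
  ],
)

```text
clock: 13.62
tool_pos: [0.4935, -0.0561, 0.1815]
ee_rot: [[0.963, -0.271, 0.0], [-0.271, -0.963, 0.0], [0.0, -0.0, -1.0]]
ft_force: [-1.3, -1.0, -1.8]
width: 0.0076
grasp_force: 60.0
```

```bash
python3 st.py
```

```text
[-0.3416  1.1705  1.8978 -0.2694 -0.2678  0.012 ] [ 0.001  -0.0598  0.    ] -1.8450207235055522 13.825
```

>>> move_arm(
  plan=[
    {"hand": 1,"tx": 0,"ty": 0.0005,"tz": 0,"turn": 0},
    {"hand": 1,"tx": 0,"ty": 0,"tz": 0,"turn": 0},
  ],
)

```text
clock: 14.08
tool_pos: [0.4933, -0.0565, 0.1814]
ee_rot: [[0.963, -0.271, -0.0], [-0.271, -0.963, 0.0], [-0.0, -0.0, -1.0]]
ft_force: [-1.3, -0.9, -1.6]
width: 0.0075
grasp_force: 60.0
```

```bash
python3 st.py
```

```text
[-0.2928  1.3826  1.9268 -0.2525 -0.2886  0.0582] [ 0.001  -0.0594  0.0001] -1.8449960434860786 14.275
```

>>> move_arm(
  plan=[
    {"hand": 1,"tx": 0,"ty": 0.0005,"tz": 0,"turn": 0},
    {"hand": 1,"tx": 0,"ty": 0.0005,"tz": 0,"turn": 0},
    {"hand": 1,"tx": 0,"ty": 0,"tz": 0,"turn": 0},
  ],
)

```text
clock: 14.65
tool_pos: [0.4931, -0.0575, 0.1815]
ee_rot: [[0.963, -0.271, 0.0], [-0.271, -0.963, -0.0], [0.0, 0.0, -1.0]]
ft_force: [-0.7, -1.2, -2.2]
width: 0.0079
grasp_force: 60.0
```

```bash
python3 st.py
```

```text
[-0.4732  1.2258  1.8759 -0.2263 -0.2742  0.0496] [ 0.001  -0.0584  0.    ] -1.8449916859446678 14.85
```

>>> move_arm(
  plan=[
    {"hand": 1,"tx": 0,"ty": 0.0005,"tz": 0,"turn": 0},
    {"hand": 1,"tx": 0,"ty": 0,"tz": 0,"turn": 0},
  ],
)

```text
clock: 15.1
tool_pos: [0.4929, -0.058, 0.1814]
ee_rot: [[0.963, -0.271, 0.0], [-0.271, -0.963, 0.0], [0.0, -0.0, -1.0]]
ft_force: [-1.2, -0.7, -2.2]
width: 0.0077
grasp_force: 60.0
```

```bash
python3 st.py
```

```text
[-0.1307  0.7721  1.5136 -0.2257 -0.2547  0.0561] [ 0.001  -0.0579  0.    ] -1.8449931673975004 15.3
```

```bash
python3 - <<'E'
from h import *
a=np.load('wl.npz')['color'].astype(int)
for y in range(172,196,2): print(y,(a[y,296:352:2,0]-a[y,296:352:2,2]))
E
```

```text
172 [37 40 41 37 21  4  3  8 47 65 63 62 60 59 60 57 43 40 42 41 42 45 58 62
 65 65 59 60]
174 [21 21 19 20 11  3  5  8 47 63 63 62 60 59 60 57 41 41 40 42 40 50 61 58
 58 50 48 45]
176 [20 18 18 16 10  3  2  8 48 64 64 61 61 60 60 58 39 40 38 39 42 42 48 41
 42 39 42 39]
178 [21 18 17 15  9  3  3  6 47 65 63 61 60 59 60 56 33 28 29 30 28 28 28 28
 29 28 27 28]
180 [17 17 16 17 11  3  2  2 45 62 63 61 60 61 60 53 19 14 14 14 15 14 13 15
 15 15 14 15]
182 [17 18 18 18 11  3  2  6 36 58 62 61 61 62 64 51 21 15 18 17 17 17 16 17
 17 17 16 17]
184 [18 19 18 19 12  2 12 13 17 27 36 39 45 49 54 46 21 15 17 18 17 18 18 19
 17 17 18 18]
186 [19 19 18 17 11  5 16 18 18 17 16 16 17 17 18 19 15 14 15 14 15 14 13 16
 16 16 17 17]
188 [18 19 18 18 12  6 16 18 18 19 19 18 19 18 18 18 19 19 17 18 18 17 18 16
 18 16 14 15]
190 [18 16 17 17 11  5 14 18 16 17 18 17 17 16 18 18 17 17 17 17 16 17 16 17
 17 17 17 16]
192 [9 7 7 8 6 2 7 9 7 7 9 8 8 9 9 8 9 8 8 8 8 7 7 8 9 7 9 8]
194 [ 8  7  9  7  7  8  8  8  8  8  7 10  9  8  9  8  8  8  7 10  7  8  8  8
  9  8  8  9]
```

The wrist image shows steel across the board's top again, so the flap had not dropped yet. I'll push in again, slightly further.

```bash
cat >> st.py <<'E'
a=w['color'].astype(int)
for y in (180,184,186,188,190): print(y,(a[y,300:344:2,0]-a[y,300:344:2,2]))
E
```

>>> move_arm(
  plan=[
    {"hand": 1,"tx": 0,"ty": -0.002,"tz": 0,"turn": 0},
    {"hand": 1,"tx": 0,"ty": -0.002,"tz": 0,"turn": 0},
    {"hand": 1,"tx": 0,"ty": -0.002,"tz": 0,"turn": 0},
    {"hand": 1,"tx": 0,"ty": -0.0015,"tz": 0,"turn": 0},
    {"hand": 1,"tx": 0,"ty": -0.001,"tz": 0,"turn": 0},
  ],
)

```text
clock: 15.92
tool_pos: [0.4952, -0.0497, 0.1814]
ee_rot: [[0.963, -0.271, -0.0], [-0.271, -0.963, -0.0], [-0.0, 0.0, -1.0]]
ft_force: [-1.5, -1.3, -2.0]
width: 0.0075
grasp_force: 60.0
```

>>> move_arm(
  plan=[
    {"hand": 1,"tx": 0,"ty": -0.0005,"tz": 0,"turn": 0},
    {"hand": 1,"tx": 0,"ty": -0.0005,"tz": 0,"turn": 0},
    {"hand": 1,"tx": 0,"ty": 0,"tz": 0,"turn": 0},
  ],
)

```text
clock: 16.3
tool_pos: [0.4955, -0.0488, 0.1815]
ee_rot: [[0.963, -0.271, -0.0], [-0.271, -0.963, -0.0], [-0.0, 0.0, -1.0]]
ft_force: [-1.1, -0.9, -1.2]
width: 0.0077
grasp_force: 60.0
```

```bash
python3 st.py
```

```text
[-0.9804  2.3389  1.3904 -0.4531 -0.3821  0.0781] [ 0.001  -0.0673  0.    ] -1.8450660769878986 16.5
180 [17 18 11  4  2  6 45 63 61 61 61 60 60 55 23 14 14 14 14 15 15 16]
184 [18 19 11  2  3  3 40 59 59 61 60 63 58 28 15 13 16 16 15 14 15 16]
186 [18 17 12  1  3  4 40 60 59 61 62 63 54 21 17 16 18 18 17 18 17 19]
188 [18 18 11  4  3  5 39 59 60 61 62 63 55 21 17 18 17 19 19 17 18 18]
190 [16 17 12  1  1  3 37 55 57 56 59 58 51 20 17 16 17 17 18 18 17 16]
```

>>> move_arm(
  plan=[
    {"hand": 1,"tx": 0,"ty": -0.0005,"tz": 0,"turn": 0},
    {"hand": 1,"tx": 0,"ty": 0,"tz": 0,"turn": 0},
  ],
)

```text
clock: 16.75
tool_pos: [0.4956, -0.0483, 0.1815]
ee_rot: [[0.963, -0.271, -0.0], [-0.271, -0.963, -0.0], [0.0, 0.0, -1.0]]
ft_force: [-0.7, -2.7, -0.5]
width: 0.0074
grasp_force: 60.0
```

```bash
python3 st.py
```

```text
[-0.8504  2.7332  0.9378 -0.4702 -0.3767  0.0606] [ 0.001  -0.0679  0.    ] -1.8449496736962114 16.95
180 [17 17 11  6  2  6 45 63 63 61 61 59 60 56 24 15 14 15 13 13 15 15]
184 [18 18 12  4  2  4 41 59 60 61 62 63 63 56 24 17 18 17 18 17 16 17]
186 [17 17 12  5  3  7 42 59 59 61 62 61 63 53 22 17 17 17 18 16 16 18]
188 [18 18 12  1  3  3 40 59 60 62 62 62 62 50 20 17 17 17 17 17 15 18]
190 [18 18 13  4  3  4 36 55 55 56 59 59 57 48 19 17 17 17 18 17 14 17]
```

>>> move_arm(
  plan=[
    {"hand": 1,"tx": 0,"ty": -0.0005,"tz": 0,"turn": 0},
    {"hand": 1,"tx": 0,"ty": 0,"tz": 0,"turn": 0},
  ],
)

```text
clock: 17.2
tool_pos: [0.4958, -0.0478, 0.1815]
ee_rot: [[0.963, -0.271, 0.0], [-0.271, -0.963, -0.0], [0.0, -0.0, -1.0]]
ft_force: [-1.8, -2.2, -1.1]
width: 0.0075
grasp_force: 60.0
```

```bash
cat >> st.py <<'E'
print(a[186,318:372:2,1]);print(a[189,318:372:2,1])
E
cp wl.npz wprev.npz; python3 st.py; python3 - <<'E'
import numpy as np
a=np.load('wprev.npz')['color'];print('prev',a[186,318:372:2,1],a[189,318:372:2,1])
E
```

```text
[-0.9735  2.4604  0.5261 -0.4906 -0.4068  0.0878] [ 0.001  -0.0684  0.0001] -1.844957867087524 17.4
180 [18 16 11  3  5  7 46 63 62 61 60 58 60 55 25 14 14 15 14 13 13 16]
184 [19 16 12  2  2  6 41 61 60 61 63 62 62 55 24 18 18 18 19 18 17 17]
186 [18 18 11  5  2  5 41 59 61 61 63 62 63 54 22 17 18 17 18 18 16 18]
188 [18 18 13  2  2  2 39 59 60 61 62 63 63 50 20 18 17 17 18 17 16 17]
190 [18 17 11  3  2  4 36 54 55 57 58 58 59 48 19 16 17 17 17 18 14 16]
[ 89  90  91  90  94  99 100  99 101  99  99  86  87  95  78  80  78  80
  80  81  81  81  79  80  80  79  76]
[ 88  89  92  90  95 106 105 106 105 106 105  85  86  96  78  78  79  77
  77  79  78  79  79  81  81  81  80]
prev [ 89  91  92  91  93 100 100 100 100 100  94  77  96  85  79  79  79  81
  80  79  80  81  79  80  80  79  76] [ 87  90  92  90  95 105 106 105 105 105 100  80  95  83  78  79  77  78
  77  79  79  79  79  80  81  80  80]
```

The flap is down: bare peg now shows between the board's face (col 327) and the flap's tip (col 341). I'll ease back until the flap catches the board.

>>> move_arm(
  plan=[
    {"hand": 1,"tx": 0,"ty": 0.002,"tz": 0,"turn": 0},
    {"hand": 1,"tx": 0,"ty": 0.002,"tz": 0,"turn": 0},
    {"hand": 1,"tx": 0,"ty": 0.002,"tz": 0,"turn": 0},
    {"hand": 1,"tx": 0,"ty": 0,"tz": 0,"turn": 0},
  ],
)

```text
clock: 17.9
tool_pos: [0.4941, -0.0538, 0.1815]
ee_rot: [[0.963, -0.271, 0.0], [-0.271, -0.963, 0.0], [0.0, -0.0, -1.0]]
ft_force: [-1.1, -1.5, -1.0]
width: 0.0076
grasp_force: 60.0
```

```bash
python3 st.py
```

```text
[-0.9387  1.7717  0.8318 -0.3383 -0.3407  0.0672] [ 0.001  -0.0624  0.    ] -1.8449555881522772 18.1
180 [19 17 10  2  4  8 48 64 63 62 60 60 60 55 20 14 16 16 16 14 13 12]
184 [19 18 11  2  1  5 41 58 61 63 61 64 63 52 21 16 18 18 16 17 16 15]
186 [18 19 11  2  3  5 40 59 61 61 62 62 63 50 20 17 18 18 16 16 15 16]
188 [18 18 12  2  0  3 40 59 61 62 62 63 62 49 20 15 17 18 17 16 16 16]
190 [17 16 11  2  4  6 37 56 56 57 58 58 58 47 19 14 17 16 16 16 14 15]
[ 90  90  92  90  93 100  83  89  95  81  80  82  81  80  80  80  80  81
  80  80  79  74  76  67  64  68  68]
[ 90  91  92  90  95 104  86  89  92  81  78  80  79  78  80  79  80  81
  81  81  79  81  79  80  79  79  80]
```

>>> move_arm(
  plan=[
    {"hand": 1,"tx": 0,"ty": 0.001,"tz": 0.0015,"turn": 0},
    {"hand": 1,"tx": 0,"ty": 0.001,"tz": 0.0015,"turn": 0},
    {"hand": 1,"tx": 0,"ty": 0,"tz": 0,"turn": 0},
  ],
)

```text
clock: 18.48
tool_pos: [0.4936, -0.0556, 0.1783]
ee_rot: [[0.963, -0.271, -0.0], [-0.271, -0.963, 0.0], [-0.0, -0.0, -1.0]]
ft_force: [-0.2, -1.4, -1.3]
width: 0.0073
grasp_force: 60.0
```

```bash
python3 st.py
```

```text
[ 0.3146  1.7659  0.8688 -0.2805 -0.1428  0.0605] [ 0.001  -0.0604  0.0031] -1.845008621545512 18.675
180 [18 18 10  1  3  7 48 63 63 62 61 59 59 55 23 15 16 16 17 17 15 16]
184 [18 17 12  1  5  6 42 60 60 61 64 63 62 54 20 17 16 16 16 16 15 16]
186 [19 18 11  2  0  5 41 61 60 62 62 62 62 54 19 18 17 16 16 15 17 16]
188 [18 19 11  2  1  2 40 59 60 61 63 62 61 54 21 16 16 16 17 16 17 17]
190 [17 19 11  3  3  6 41 60 61 61 63 63 62 52 19 16 16 16 15 17 16 16]
[89 91 92 93 86 84 94 83 81 80 82 81 81 81 80 78 77 73 72 66 65 68 70 81
 87 89 92]
[89 92 92 92 86 84 95 78 78 79 79 81 82 81 81 81 81 81 80 80 80 79 78 78
 74 69 67]
```

>>> move_arm(
  plan=[
    {"hand": 0.85,"tx": 0,"ty": 0,"tz": 0,"turn": 0},
    {"hand": 0.7,"tx": 0,"ty": 0,"tz": 0,"turn": 0},
    {"hand": 0.6,"tx": 0,"ty": 0,"tz": 0,"turn": 0},
    {"hand": 0.6,"tx": 0,"ty": 0,"tz": 0,"turn": 0},
  ],
)

```text
clock: 19.18
tool_pos: [0.4936, -0.0555, 0.1785]
ee_rot: [[0.963, -0.271, 0.0], [-0.271, -0.963, 0.0], [0.0, -0.0, -1.0]]
ft_force: [-0.2, 0.8, 0.3]
width: 0.037
grasp_force: 0.0
```

```bash
python3 st.py
```

```text
[-0.4568 -0.5101 -0.4752 -0.0067 -0.1448  0.0178] [ 0.001  -0.0604  0.003 ] -1.845008083070189 19.375
180 [18 18 12  3  4  2 39 63 64 62 61 61 60 59 33 16 16 17 16 17 17 17]
184 [18 18 12  1  0  1 32 59 60 62 64 65 65 60 26 17 17 15 16 17 16 16]
186 [18 18 14  2  2  3 32 60 61 62 63 63 64 60 26 17 17 17 16 16 17 17]
188 [19 18 13  4  5  2 32 59 62 62 63 63 64 58 25 17 17 16 17 16 17 16]
190 [18 17 13  1  2  2 32 59 61 63 63 64 64 59 25 16 17 16 16 17 16 17]
[91 93 94 94 91 87 97 86 83 84 83 82 81 83 82 81 79 78 74 68 68 70 73 82
 89 91 95]
[91 94 94 94 93 89 96 85 82 81 81 82 82 83 84 84 82 83 82 82 82 82 82 79
 76 72 68]
```

>>> move_arm(
  plan=[
    {"hand": 0.6,"tx": 0,"ty": 0,"tz": -0.01,"turn": 0},
    {"hand": 0.6,"tx": 0,"ty": 0,"tz": -0.02,"turn": 0},
    {"hand": 0.6,"tx": 0,"ty": 0,"tz": -0.03,"turn": 0},
    {"hand": 0.6,"tx": 0,"ty": 0,"tz": -0.03,"turn": 0},
    {"hand": 0.6,"tx": 0,"ty": 0,"tz": 0,"turn": 0},
  ],
)

```text
clock: 20.0
tool_pos: [0.4943, -0.0557, 0.271]
ee_rot: [[0.963, -0.271, 0.004], [-0.271, -0.963, -0.001], [0.004, -0.0, -1.0]]
ft_force: [-0.1, 0.9, -0.5]
width: 0.0375
grasp_force: 0.0
```

```bash
python3 - <<'E'
from h import *
from bench import r
import time
p=None
for i in range(6):
    c=r.read_camera('side');a=c['color'].astype(int)
    if p is not None: print(np.abs(a-p)[150:230,255:330].mean())
    p=a
o=r.get_obs();R=o['ee_rot'];t=o['tool_pos'];print(t,o['ft_force'])
w=r.read_camera('wrist');a=w['color'].astype(int)
m=((a[:,:,0]-a[:,:,2]>48)&(a[:,:,0]>115)).astype(np.uint8)
n,l,st,ce=cv2.connectedComponentsWithStats(m)
for i in range(1,n):
    if st[i,4]>150: print(st[i],cv2.minAreaRect(np.argwhere(l==i)[:,::-1].astype(np.float32)))
# flap/board check along peg: expected board and peg pixels
u=-R[:,1];X=R[:,0];print('pegtip px',proj(w,np.array([.4763,-.1134,.17])+X*.046-R[:,1]*.0134))
b=np.array([.4763,-.1134,.183])+X*.046-R[:,1]*.0604;q=proj(w,[b]).round().astype(int)[0];print('board top px',q)
for dy in(-14,-10,-6,-2,2,6,10):print(q[1]+dy,(a[q[1]+dy,q[0]-26:q[0]+40:2,0]-a[q[1]+dy,q[0]-26:q[0]+40:2,2]))
E
```

```text
1.2520555555555555
1.1525555555555556
1.1396111111111111
1.0912777777777778
1.081
[ 0.4934 -0.0555  0.2677] [0.5308 0.0438 0.0604]
[ 114   13   47   55 2004] ((136.8000030517578, 39.600006103515625), (55.45448303222656, 44.72135925292969), 63.43495178222656)
[ 514   42   50  133 1259] ((540.6641235351562, 107.14665222167969), (136.6902313232422, 13.48153018951416), 72.23908996582031)
[395  57  36  38 676] ((412.25006103515625, 75.7499771118164), (33.941123962402344, 37.47665786743164), 45.0)
[314  77  11  85 865] ((318.9999694824219, 118.99998474121094), (83.99998474121094, 9.999998092651367), 90.0)
[316 187   9  50 399] ((320.0, 211.5), (49.0, 8.0), 90.0)
pegtip px [[369.6437 163.4104]]
board top px [318 166]
152 [17 34 39 37 39 38 42 40 40 19  4 32 62 64 60 59 57 38 40 38 39 38 38 39
 37 39 40 40 37 32 26 27 27]
156 [18 17 18 19 19 19 19 20 18 11  3 32 62 64 61 59 57 39 42 39 41 41 42 40
 42 41 42 38 42 31 27 28 27]
160 [16 18 20 19 19 19 19 18 19 11  3 22 59 64 65 64 51 19 18 17 17 16 16 17
 14 15 15 15 16 16 16 16  9]
164 [11 11 10  9 11 11 10 10 10 11 11 11 11 10 11 11  9 10 11 10 11 10 10 10
 11 11 12  9 10 12 11  9 11]
168 [12 12 11 12 11 12 13 12 13 11 12 11 11 12 12 12 12 12 11 11 12 12 12 11
 10 12 12 10 12 11 10 10 11]
172 [10  9 10 10 10 11 10 11 11 11 11 11 12 12 11 10 10 11 11 10 10 10 10 11
 10 11 11 10 10 11 11 11 10]
176 [10 11 10 10 11 11 11 12 12 11 11 11 11 11 12 11 11 10 12 12 11 10 12 12
 10 12 11 12 11 10 11 11 11]
```

The board is hanging still and square against the collar disc. The flap lies in front of it and the gripper is clear, so I'll hand in.

```bash
python3 -c "
from bench import r
print(r.job_done())"
```

```text
the job is handed in; nothing more can be done
None
```

The board with the eye now hangs on the stand's peg, held by the collar against the dropped flap, with the gripper clear, and the job is handed in; no verdict came back.

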